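Lift the egg rack out of the steam cooker and hold it level

TASK

The eggs in the small steam cooker are done: swing its clear lid up (it has a grey tab at the front) until it stays open by itself, leaning on its stop. Then take the wire egg rack by its red handle only, without touching the eggs, lift it out with all four eggs in their rings until it is well clear above the pot's rim, and keep it level and still over the pot for at least three seconds so that it can drip off. Do not set it down: finish while the gripper still holds it up there, the lid still open and the other things on the worktop where they were.

Things in the scene. Friction and masses are not known exactly. Their poses are not given: they have to be found in the camera images.
- cooker: round steam cooker, white housing 164 mm across, fixed; origin: centre of its underside, z up. Its front with the grey control panel faces its own -x, the lid is hinged at its +x side; it stands turned, front to the left and somewhat towards the robot. The pot inside is 146 mm wide, its floor 28 mm and its rim 112 mm above the worktop. The closed lid, a clear dome, rises 47 mm above the rim
- cooker_lid (a joint): lid angle in rad: 0 closed, 1.75 wide open on its stop. The axis is the cooker's y axis through point lid_hinge; opening carries the tab up and over towards the hinge. No spring, little friction: below about 1.25 the lid (160 g) falls shut, above about 1.4 it falls open by itself and then rests on the stop
- lid_hinge (a point): centre of the lid's hinge axis, fixed on the cooker, 90 mm behind its centre (own +x), 112 mm above the worktop
- lid_tab (a point): middle of the grey tab on the lid's front edge: 24 mm wide along the hinge axis (pinch across this width; it can turn between the pads as the lid swings), 11 mm thick, standing out 38 mm beyond the lid's rim. The point is 22 mm outside the rim, 194 mm from the hinge axis and 8 mm above its level when closed (120 mm above the worktop); some 305 mm above the worktop when open
- rack: steel wire rack, 128 mm across, loose on the pot's floor on four 30 mm legs; 160 g, plus four eggs; origin: centre of its foot circle, z up. Four rings hold an egg each, 38 mm from the middle at 45, 135, 225, 315 degrees from its x; egg tops 80 mm above the origin. A stem carries the red handle: an upright block 36 mm along the rack's x, 13 mm thick along y, 79 to 117 mm above the origin
- rack_grip (a point): gripping point in the red handle, on the rack's axis 103 mm above its origin: pinch across the 13 mm thickness (rack's y) from above; fingertips must stay higher than 81 mm above the rack's origin to miss the eggs
- egg1: brown egg, 43 mm wide and 56 mm tall, about 60 g, standing loose in its wire ring of the rack; origin at its lower end, 24 mm above the rack's origin, 38 mm from the rack's axis
- egg2: brown egg, 43 mm wide and 56 mm tall, about 60 g, standing loose in its wire ring of the rack; origin at its lower end, 24 mm above the rack's origin, 38 mm from the rack's axis
- egg3: brown egg, 43 mm wide and 56 mm tall, about 60 g, standing loose in its wire ring of the rack; origin at its lower end, 24 mm above the rack's origin, 38 mm from the rack's axis
- egg4: brown egg, 43 mm wide and 56 mm tall, about 60 g, standing loose in its wire ring of the rack; origin at its lower end, 24 mm above the rack's origin, 38 mm from the rack's axis
- timer: red and white kitchen timer, 67 mm wide, 58 mm tall, origin at the centre of its underside; leave it alone
- pepper_mill: dark wooden pepper mill, 55 mm wide, 171 mm tall, origin at the centre of its underside; leave it alone
- salt_cellar: round wooden salt box with a flat lid, 101 mm wide, 80 mm tall, origin at the centre of its underside; leave it alone
- pink_mug: pink mug, 118 mm wide with its handle, 97 mm tall, origin at the centre of its underside; leave it alone

How it is judged (in metres and radians):
On the way, in this order (a step that is already met when the one before it is completed fails the run):
1. the lid has been swung up and stays open on its stop, nothing touching it (value of joint cooker_lid above 1.66 rad and velocity of joint cooker_lid below 0.1 rad/s and contact force between each of the arm, the fingers and cooker below 0.2 N and height (world z) of rack below 0.06 m), for 0.3 s.
2. the rack with its four eggs is held clear above the pot's rim, level and still, for two and a half seconds (height (world z) of rack above 0.132 m and horizontal distance between rack and cooker below 0.075 m and angle between rack's own z axis and vertical below 0.12 rad and contact force between the fingers and rack above 1 N and distance between the grasp point and rack_grip below 0.04 m and contact force between each of rack, egg1, egg2, egg3, egg4 and cooker below 0.1 N and linear speed of rack below 0.03 m/s and angular speed of rack below 0.2 rad/s and distance between each of egg1, egg2, egg3, egg4 and rack below 0.056 m and z of each of egg1, egg2, egg3, egg4 in the frame of rack above 0.012 m), for 2.5 s.
At the end, for the whole second after the job is handed in: The gripper alone holds the rack by its handle (TCP within 40 mm of rack_grip) over the pot (middles within 75 mm), feet over 132 mm up, tilt under 0.12 rad, still (under 0.03 m/s, 0.2 rad/s), rack and eggs not touching the cooker; four eggs in their rings; lid open on its stop (over 1.66 rad) (all of step 2 and value of joint cooker_lid above 1.66 rad and velocity of joint cooker_lid below 0.1 rad/s); the arm keeps its last pose, push and grip.
It fails at once if an egg is pushed or squeezed by the gripper (over 3 N) (contact force between any of the fingers, the arm and egg1 above 3 N or contact force between any of the fingers, the arm and egg2 above 3 N or contact force between any of the fingers, the arm and egg3 above 3 N or contact force between any of the fingers, the arm and egg4 above 3 N).
It fails at once if an egg leaves its ring (not (distance between egg1 and rack below 0.056 m) or not (z of egg1 in the frame of rack above 0.012 m) or not (distance between egg2 and rack below 0.056 m) or not (z of egg2 in the frame of rack above 0.012 m) or not (distance between egg3 and rack below 0.056 m) or not (z of egg3 in the frame of rack above 0.012 m) or not (distance between egg4 and rack below 0.056 m) or not (z of egg4 in the frame of rack above 0.012 m)).
It fails at once if one of the other things is moved more than 25 mm (distance of any of timer, pepper_mill, salt_cellar, pink_mug from where it was at the start of the episode above 0.025 m).
It also fails if it takes over 64 s, if anything falls off the work surface, if the arm or the gripper's body presses on something with over 40 N, if the wrist force passes 120 N, or if a joint passes its speed limit or range.

ROBOT

A 6-joint arm with a two-finger parallel gripper is mounted at the origin on a cart in front of the work surface, level with it; the furniture and walls round the work are solid. World frame = base frame: x ahead of the robot, y to its left, z up, the work surface at z = 0. Lengths are in m, angles in degrees, forces in N, time in s.
With the tool pointing down it reaches from about 0.4 to 0.825 m from the base axis. Payload 7 kg.
Tool frame: the origin (TCP) lies between the finger pads, 19 mm behind the fingertips; this is the grasp point; z points along the fingers, y is the line along which they close (so a half turn about z gives the same grasp; the last joint's range is limited). The gripper opens to 88 mm and grips with 3 to 60 N. Pads are 19 mm wide; open, the fingers measure 130 mm over their backs; the gripper's body (78 mm by 193 mm) begins 47 mm behind the grasp point.
Start: joints at [90.017, 20.546, 0.682, 0, -70.136, -16.507], TCP at [0.192, 0.647, 0.245] pointing down, gripper open.
Joint ranges: [-176.03, 176.03], [-82.01, 121.73], [-58.28, 71.71], [-173.87, 95.51], [-174.79, -0.11], [-173.66, 173.66]. Speed limits (degrees/s): [136.94, 136.94, 172.46, 180, 180, 180].

INTERFACE

Orientations are given as [roll, pitch, yaw] about the fixed x, y, z axes, in that order (R = Rz(yaw) Ry(pitch) Rx(roll)).
In Python, from plant import get_obs, snapshot, close_job gives the robot as it stands.
- The arm moves only by the tool play_rows, never from a script. Its argument "commands" is a list that holds one entry, the list of rows, each a list of 7 numbers: the shift along the tool's x, y, z in cm, then the turn, a rotation vector about the tool's x, y, z in degrees, then the opening, from 0 (shut) to 1 (fully open). In form: [[[x, y, z, ax, ay, az, fingers], ...]]. A call has 1 to 20 rows; each row is the pose to reach, as a shift and turn from the pose commanded when the call began, along the tool's axes at that moment; what a row does not reach only later rows make up. A row lasts 1/12 s, in which the tool goes at most 41.7 mm and 7.16 degrees, less where a joint would pass 70% of its speed; a pose out of reach is approached as far as the arm can. A call with a gripper value outside its range is refused whole. The fingers move at their own pace and stop on an object; the grip force is fixed at half the most. Time passes only in rows, so rows that repeat a pose let the fingers close. It gives the time, the measured TCP pose, the force, the opening and the grip force at its end, in the units of the state.
- get_obs(): the state, without advancing time (a new reading comes with each control period).
- snapshot(name): name is "scene" or "top"; returns a dict with "frame" (420x560x3 uint8, red, green, blue), "camera_matrix" (3x3 intrinsics, pixels), "dist" ([k1, k2, p1, p2, k3] as OpenCV has them; the pictures are not rectified), "origin" and "attitude" of the camera in the world. Camera axes: x right, y down, z forward; pixel columns grow to the right and rows downward; lengths in m; the calibration is good to about 2 mm. A picture is of the moment at which its call begins. There is no depth.
- close_job(): hands the job in; it is judged then, once.
The state is a dict: "clock": time; "joint_pos": joint angles; "qvel": joint speeds; "tau": joint torques, N m; "tool_pos": TCP position; "orientation": TCP orientation; "force": force on the tool from outside, world axes, zero at the start; "moment": the same for the moment, N m; "opening": finger opening in m; "gripper_force": force on a finger pad.
Only numpy, scipy, OpenCV 4.12 (cv2) and the standard library are available. Lean on these libraries where they do the work, as an engineer would, in place of code of your own. Each camera call takes 0.05 s, during which the arm holds its last target. There are 200 camera calls.

## Working session

There is one attempt and no reset: what is moved stays moved. The work goes in short steps, Python scripts to look and compute and a tool call to move; the robot and the scene stay as the last step left them, time stands still between calls to the robot, and variables do not carry over. Pictures are saved under pics/ and viewed, at most 10 in all, crops included, and the job is handed in when it is done.

Besides the shell and the picture viewer there is one more tool, called after "Request:" in YAML: its name, and indented under it one key for each argument. play_rows: Moves the arm, as the interface text tells. Its arguments: {"type":"object","properties":{"commands":{"type":"array","items":{"type":"array","items":{"type":"array","items":{"type":"number"}}}}},"required":["commands"]}

```bash
mkdir -p pics
cat > h.py <<'E'
import numpy as np, cv2
from plant import get_obs, snapshot, close_job
from scipy.spatial.transform import Rotation as R
def snap(n,f=None):
    s=snapshot(n)
    if f: cv2.imwrite('pics/'+f,s['frame'][:,:,::-1])
    return s
E
python3 - <<'E'
from h import *
o=get_obs(); print(o)
for n in('scene','top'):
    s=snap(n,n+'0.png'); np.savez(n+'0.npz',**s); print({k:v for k,v in s.items() if k!='frame'})
E
```

```text
{'clock': 0.0, 'joint_pos': array([ 9.00173302e+01,  2.05913871e+01,  6.32296695e-01, -2.22471122e-02,
       -7.01353049e+01, -1.65079041e+01]), 'qvel': array([ 0.03603783,  0.0128613 , -0.05175958, -0.01712793,  0.05679069,
        0.00685538]), 'tau': array([-1.24635430e-03, -5.82716024e+01,  2.93052703e+01,  6.99711710e+00,
        6.86164465e-03, -1.74298307e-04]), 'tool_pos': array([0.19147318, 0.64677856, 0.24440529]), 'orientation': array([ 1.79903552e+02, -6.77364750e-03, -1.64981450e+01]), 'force': array([-0.15751967,  0.10713081,  0.36275248]), 'moment': array([ 0.00503735,  0.01272537, -0.01080709]), 'gripper_force': 0.0, 'opening': 0.08782388251807771}
{'camera_matrix': array([[408.97935704,   0.        , 277.01508857],
       [  0.        , 408.97935704, 212.26671933],
       [  0.        ,   0.        ,   1.        ]]), 'dist': array([-0.00105181,  0.        ,  0.        ,  0.        ,  0.        ]), 'origin': array([-0.01059522, -0.60470388,  1.02339825]), 'attitude': array([-134.01581287,    1.05199449,  -33.2310765 ])}
{'camera_matrix': array([[452.82010934,   0.        , 282.44420026],
       [  0.        , 452.82010934, 210.47301957],
       [  0.        ,   0.        ,   1.        ]]), 'dist': array([-0.1109767,  0.       ,  0.       ,  0.       ,  0.       ]), 'origin': array([0.27753187, 0.18848503, 1.35584049]), 'attitude': array([-170.33382949,    0.22473162,  -88.53292568])}
```

View pics/scene0.png

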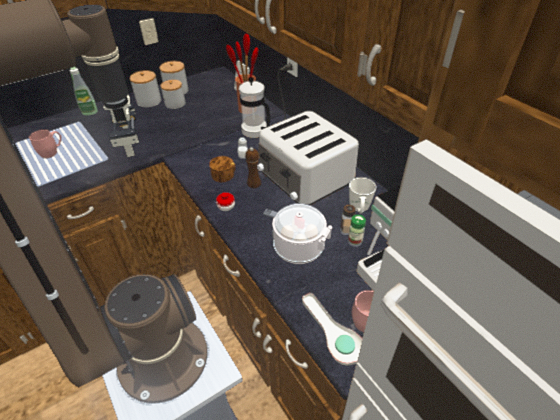

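View pics/top0.png

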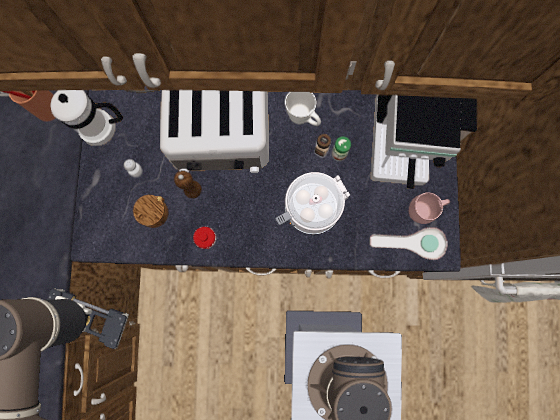

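The scene view shows the cooker at about (300,232) with its tab at (270,213). The top view shows it at (316,203), tab at (283,218) and hinge at about (343,188). I'll enlarge both crops next.

```bash
cat >> h.py <<'E'
def ray(s,u,v):
    p=cv2.undistortPoints(np.array([[[u,v]]],float),s['camera_matrix'],s['dist'])[0,0]
    return np.array(s['origin']),R.from_euler('xyz',s['attitude'],degrees=True).apply([p[0],p[1],1])
def onz(s,u,v,z):
    o,d=ray(s,u,v); return o+d*(z-o[2])/d[2]
def tri(s1,a,s2,b):
    o1,d1=ray(s1,*a);o2,d2=ray(s2,*b)
    t=np.linalg.lstsq(np.c_[d1,-d2],o2-o1,rcond=None)[0]
    p,q=o1+t[0]*d1,o2+t[1]*d2; return (p+q)/2,np.linalg.norm(p-q)
def proj(s,P):
    Rm=R.from_euler('xyz',s['attitude'],degrees=True).as_matrix().T
    return cv2.projectPoints(np.atleast_2d(P).astype(float),cv2.Rodrigues(Rm)[0],-Rm@s['origin'],s['camera_matrix'],s['dist'])[0][:,0]
E
python3 - <<'E'
from h import *
S=np.load('scene0.npz');T=np.load('top0.npz')
print(onz(T,283,218,.12),onz(S,270,213,.12),onz(T,316,203,.112))
a=T['frame'][160:245,265:365,::-1];b=S['frame'][185:270,255:340,::-1]
cv2.imwrite('pics/c0.png',np.hstack([cv2.resize(a,(400,340),interpolation=2),cv2.resize(b,(340,340),interpolation=2)]))
E
```

```text
[0.46680102 0.19664638 0.12      ] [0.46776177 0.19635837 0.12      ] [0.51271881 0.10555939 0.112     ]
```

View pics/c0.png

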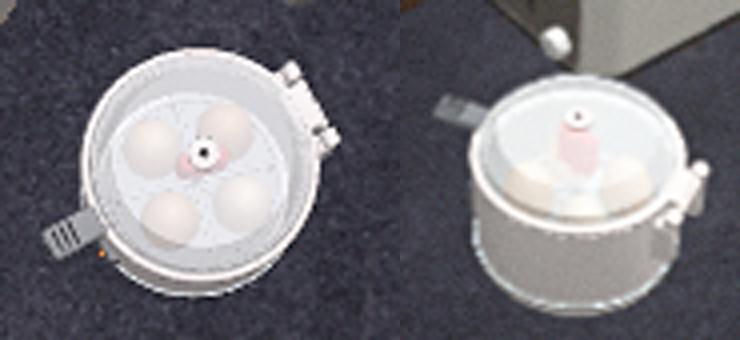

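The crop shows the tab tip at top pixel (277,220) and the tab root at (290,215). The hinge knobs are at (337.8,177.5) and (347,194.8), and the red handle runs along about (311,201)-(322,198), under the lid knob.

Run:
```python
from h import *
S=np.load('scene0.npz');T=np.load('top0.npz')
h1=onz(T,265+291/4,160+70/4,.112);h2=onz(T,265+328/4,160+139/4,.112)
H=(h1+h2)/2; tab=onz(T,265+69/4,160+232/4,.12); c=onz(T,265+201/4,160+163/4,.112)
print('H',H,'tab',tab,'c',c,np.linalg.norm(h1-h2))
d=H-tab; print('H-tab',np.linalg.norm(d[:2]),'yaw',np.degrees(np.arctan2(d[1],d[0])), 'axis-yaw',np.degrees(np.arctan2(*(h1-h2)[1::-1]))-90)
e=H-c;print('H-c',np.linalg.norm(e[:2]),np.degrees(np.arctan2(e[1],e[0])))
# grey tab mask in both views
for n,s,(x0,y0,x1,y1) in(('T',T,(272,208,291,226)),('S',S,(260,204,279,220))):
    f=s['frame'].astype(int)[y0:y1,x0:x1]; m=(f.max(2)-f.min(2)<25)&(f.sum(2)>270)
    y,x=np.nonzero(m);P=np.c_[x+x0,y+y0];print(n,len(P),P.mean(0)); 
    Q=np.array([onz(s,u,v,.12) for u,v in P]); print(Q.mean(0)); dd=Q[:,:2]-H[:2];r=np.linalg.norm(dd,axis=1);print('r',r.min(),r.max())
    # red handle
    f=s['frame'].astype(int); rr=f[...,0]-f[...,1]
    sub=np.zeros_like(rr,bool); 
    if n=='T': sub[192:212,305:328]=1
    else: sub[205:240,285:312]=1
    y,x=np.nonzero(sub&(rr>22)&(f[...,0]-f[...,2]>12)&(f[...,1]-f[...,2]<12));print('red',len(x),x.mean(),y.mean())
    Q=np.array([onz(s,u,v,.145) for u,v in zip(x,y)])[:,:2];q=Q.mean(0);U=np.linalg.svd(Q-q)[2];w=(Q-q)@U.T;print(q,np.degrees(np.arctan2(U[0,1],U[0,0]))%180,np.ptp(w,axis=0))
# eggs outline in T
f=T['frame'].astype(int)
for n,(u,v) in dict(a=(153,149),b=(226,130),c=(170,220),d=(243,203)).items(): print(n,onz(T,265+u/4,160+v/4,.094))
```

```text
H [0.56304832 0.0318166  0.112     ] tab [0.46674926 0.19871634 0.12      ] c [0.51906979 0.1077412  0.112     ] 0.05567824824355512
H-tab 0.1926889522854793 yaw -60.01559235075379 axis-yaw -61.89397747954558
H-c 0.08774198861984361 -59.91887914499277
T 147 [284.17687075 216.2585034 ]
[0.47176472 0.19351121 0.12      ]
r 0.1610865330132127 0.21052710971105335
red 17 315.4117647058824 199.58823529411765
[0.51589925 0.10947656] 103.67742254068912 [0.03181199 0.0092677 ]
S 108 [271.75925926 213.66666667]
[0.47074133 0.19074798 0.12      ]
r 0.15572094078782855 0.21331454786345466
red 23 298.95652173913044 218.04347826086956
[0.51549344 0.10591104] 111.18419392476127 [0.0295345  0.01252734]
a [0.53183355 0.14081295 0.094     ]
b [0.54693911 0.08907099 0.094     ]
c [0.48106681 0.12790889 0.094     ]
d [0.49451962 0.07647095 0.094     ]
```

```bash
cat >> h.py <<'E'
def rows(targets,yaw=None):
    "world targets -> tool-frame shift (cm), turn (deg) from the measured pose"
    o=get_obs(); R0=R.from_euler('xyz',o['orientation'],degrees=True)
    for t in targets:
        R1=R.from_euler('xyz',[180,0,t[3]],degrees=True)
        print(np.round(R0.inv().apply(np.array(t[:3])-o['tool_pos'])*100,2),np.round((R0.inv()*R1).as_rotvec(degrees=True),1))
E
python3 - <<'E'
from h import *
T=np.load('top0.npz')
print('mill',onz(T,187,183,.1),'timer',onz(T,204,238,.05),'toaster',onz(T,215,165,.19))
rows([[.467,.1985,.2,-60],[.467,.1985,.12,-60]])
E
```

```text
mill [0.56412962 0.47388514 0.1       ] timer [0.41287872 0.42528319 0.05      ] toaster [0.59449113 0.38121705 0.19      ]
[39.14 35.16  4.51] [ 0.1 -0.  43.5]
[39.14 35.15 12.51] [ 0.1 -0.  43.5]
```

Request:
play_rows:
  commands:
    - [[39.1, 35.2, 0, 0, 0, 43.5, 1], [39.1, 35.2, 0, 0, 0, 43.5, 1], [39.1, 35.2, 0, 0, 0, 43.5, 1], [39.1, 35.2, 0, 0, 0, 43.5, 1], [39.1, 35.2, 0, 0, 0, 43.5, 1], [39.1, 35.2, 0, 0, 0, 43.5, 1], [39.1, 35.2, 0, 0, 0, 43.5, 1], [39.1, 35.2, 0, 0, 0, 43.5, 1], [39.1, 35.2, 0, 0, 0, 43.5, 1], [39.1, 35.2, 4.5, 0, 0, 43.5, 1], [39.1, 35.2, 4.5, 0, 0, 43.5, 1], [39.1, 35.2, 4.5, 0, 0, 43.5, 1], [39.1, 35.2, 4.5, 0, 0, 43.5, 1], [39.1, 35.2, 4.5, 0, 0, 43.5, 1], [39.1, 35.2, 4.5, 0, 0, 43.5, 1], [39.1, 35.2, 4.5, 0, 0, 43.5, 1], [39.1, 35.2, 4.5, 0, 0, 43.5, 1], [39.1, 35.2, 4.5, 0, 0, 43.5, 1]]

```text
clock: 1.6
tool_pos: [0.4664, 0.1998, 0.2007]
orientation: [-180.0, 0.0, -59.9]
force: [-0.4, 1.0, 0.2]
opening: 0.0878
gripper_force: 0.0
```

Run:
```python
from h import *
T=snap('top');S=snap('scene')
rows([[.467,.1985,.12,-60]])
print(get_obs()['joint_pos'])
for s in(T,S): print(proj(s,[get_obs()['tool_pos']]))
a=T['frame'][150:270,220:370,::-1];b=S['frame'][150:270,220:340,::-1]
cv2.imwrite('pics/c1.png',np.hstack([cv2.resize(a,(425,340)),cv2.resize(b,(340,340))]))
```

```text
[0.14 0.01 8.07] [-0.   0.   0.1]
[ 4.53948326e+01  6.73465045e+00 -2.39130439e+01 -6.40156478e-05
 -5.93148689e+01 -1.52906761e+01]
[[281.74032187 213.41988839]]
[[268.21586388 193.51669079]]
```

View pics/c1.png

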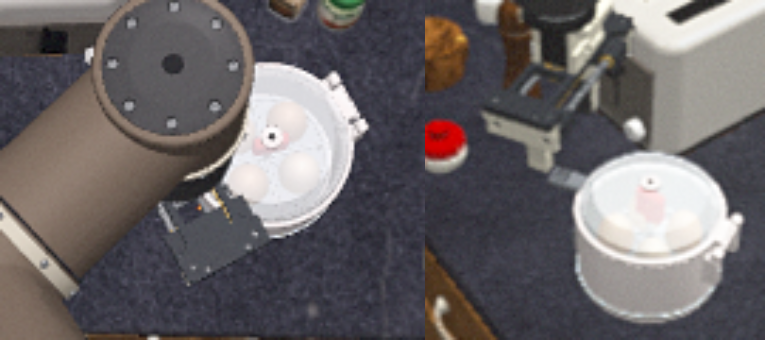

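The gripper hovers square over the tab: the scene crop shows a finger beside the tab at (565,175), with the long side along the hinge axis. I'll descend and close.

Request:
play_rows:
  commands:
    - [[0.1, 0, 2.5, 0, 0, 0, 1], [0.1, 0, 5, 0, 0, 0, 1], [0.1, 0, 7, 0, 0, 0, 1], [0.1, 0, 8, 0, 0, 0, 1], [0.1, 0, 8, 0, 0, 0, 1], [0.1, 0, 8, 0, 0, 0, 0.2], [0.1, 0, 8, 0, 0, 0, 0.2], [0.1, 0, 8, 0, 0, 0, 0], [0.1, 0, 8, 0, 0, 0, 0], [0.1, 0, 8, 0, 0, 0, 0], [0.1, 0, 8, 0, 0, 0, 0], [0.1, 0, 8, 0, 0, 0, 0], [0.1, 0, 8, 0, 0, 0, 0]]

```text
clock: 2.78
tool_pos: [0.4671, 0.1978, 0.1205]
orientation: [-180.0, 0.0, -60.0]
force: [-0.5, 1.1, -1.0]
opening: 0.0397
gripper_force: 0.0
```

Run:
```python
from h import *
o=get_obs();p=o['tool_pos'];print(o['force'])
H=np.array([.563,.0318,.112]);c=p-H;u=np.array([-.5,.866,0]);print('s',c@u,'side',c@[.866,.5,0],'z',c[2])
s0=.193;z0=.008  # relative circle about hinge
ts=np.radians([3,8,14,21,28,35,42,49,56,63,70,77,83,88,92,95])
w=[]
for t in ts:
    s=s0*np.cos(t)-z0*np.sin(t);z=s0*np.sin(t)+z0*np.cos(t)
    q=p+(s-s0)*u;q[2]=p[2]+z-z0;w.append([*q,-60])
rows(w)
```

```text
[-0.48635194  1.06072624 -1.01585916]
s 0.19169760457501242 side 1.2917973561954454e-06 z 0.008513925043745
[ 0.07 -0.   -1.01] [-0.  0.  0.]
[ 0.3  -0.   -2.68] [-0.  0.  0.]
[ 0.77 -0.   -4.65] [-0.  0.  0.]
[ 1.57 -0.   -6.86] [-0.  0.  0.]
[ 2.63 -0.   -8.97] [-0.  0.  0.]
[  3.95  -0.   -10.93] [-0.  0.  0.]
[  5.49  -0.   -12.71] [-0.  0.  0.]
[  7.24  -0.   -14.29] [-0.  0.  0.]
[  9.17  -0.   -15.65] [-0.  0.  0.]
[ 11.25  -0.   -16.76] [-0.  0.  0.]
[ 13.45  -0.   -17.61] [-0.  0.  0.]
[ 15.74  -0.   -18.19] [-0.  0.  0.]
[ 17.74  -0.   -18.45] [-0.  0.  0.]
[ 19.43  -0.   -18.52] [-0.  0.  0.]
[ 20.77  -0.   -18.46] [-0.  0.  0.]
[ 21.78  -0.   -18.36] [-0.  0.  0.]
```

Still closing (opening 40 mm); give it more time.

Request:
play_rows:
  commands:
    - [[0, 0, 0, 0, 0, 0, 0], [0, 0, 0, 0, 0, 0, 0], [0, 0, 0, 0, 0, 0, 0], [0, 0, 0, 0, 0, 0, 0], [0, 0, 0, 0, 0, 0, 0], [0, 0, 0, 0, 0, 0, 0]]

```text
clock: 3.28
tool_pos: [0.4665, 0.1974, 0.1202]
orientation: [179.9, -0.0, -60.0]
force: [-4.8, -0.6, 4.2]
opening: 0.0237
gripper_force: 30.0
```

Request:
play_rows:
  commands:
    - [[0, 0, -0.5, 0, 0, 0, 0], [0.1, 0, -1, 0, 0, 0, 0], [0.2, 0, -1.8, 0, 0, 0, 0], [0.3, 0, -2.7, 0, 0, 0, 0], [0.5, 0, -3.7, 0, 0, 0, 0], [0.8, 0, -4.7, 0, 0, 0, 0], [1.15, 0, -5.75, 0, 0, 0, 0], [1.55, 0, -6.85, 0, 0, 0, 0], [2.1, 0, -7.9, 0, 0, 0, 0], [2.65, 0, -9, 0, 0, 0, 0], [3.3, 0, -10, 0, 0, 0, 0], [3.95, 0, -10.95, 0, 0, 0, 0], [4.7, 0, -11.85, 0, 0, 0, 0], [5.5, 0, -12.7, 0, 0, 0, 0], [5.5, 0, -12.7, 0, 0, 0, 0], [5.5, 0, -12.7, 0, 0, 0, 0]]

```text
clock: 4.62
tool_pos: [0.4948, 0.1492, 0.2485]
orientation: [-180.0, -0.0, -60.0]
force: [-4.7, -3.9, -1.6]
opening: 0.0233
gripper_force: 30.0
```

Run:
```python
from h import *
o=get_obs();p=o['tool_pos'];print(p,o['joint_pos'])
H=np.array([.563,.0318,.112]);c=p-H;u=np.array([-.5,.866,0]);print('s',c@u,'z',c[2],np.hypot(c@u,c[2]))
S=snap('scene','s2.png')
cv2.imwrite('pics/c2.png',cv2.resize(S['frame'][100:280,190:370,::-1],(500,500)))
```

```text
[0.49479374 0.14921772 0.24847263] [ 3.85732649e+01  5.42893036e+00 -1.87676512e+01  8.93962398e-03
 -6.57915459e+01 -8.61693665e+00]
s 0.1357868760863386 z 0.136472633873495 0.1925171564138004
```

View pics/c2.png

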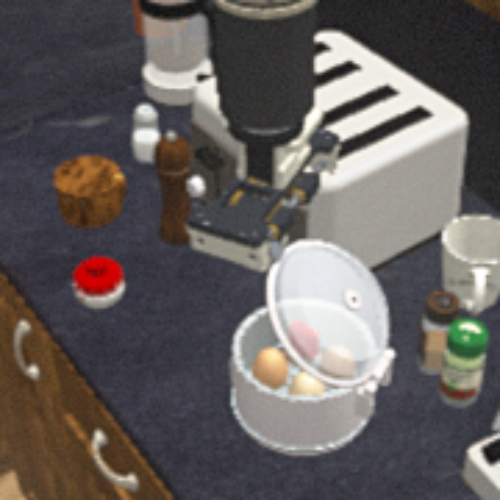

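The lid is held at about 42° and the arc fits (radius 193 mm). I'll continue to 95°.

Request:
play_rows:
  commands:
    - [[0.85, 0, -0.85, 0, 0, 0, 0], [1.75, 0, -1.6, 0, 0, 0, 0], [2.7, 0, -2.3, 0, 0, 0, 0], [3.65, 0, -2.95, 0, 0, 0, 0], [4.7, 0, -3.55, 0, 0, 0, 0], [5.75, 0, -4.05, 0, 0, 0, 0], [6.85, 0, -4.5, 0, 0, 0, 0], [7.95, 0, -4.9, 0, 0, 0, 0], [9.1, 0, -5.2, 0, 0, 0, 0], [10.25, 0, -5.5, 0, 0, 0, 0], [11.25, 0, -5.65, 0, 0, 0, 0], [12.25, 0, -5.75, 0, 0, 0, 0], [13.1, 0, -5.8, 0, 0, 0, 0], [13.95, 0, -5.8, 0, 0, 0, 0], [14.7, 0, -5.8, 0, 0, 0, 0], [15.3, 0, -5.75, 0, 0, 0, 0], [15.8, 0, -5.7, 0, 0, 0, 0], [16.3, 0, -5.65, 0, 0, 0, 0], [16.3, 0, -5.65, 0, 0, 0, 0], [16.3, 0, -5.65, 0, 0, 0, 0]]

```text
clock: 6.33
tool_pos: [0.5771, 0.009, 0.3045]
orientation: [-179.9, -0.1, -60.0]
force: [3.0, 1.9, 2.4]
opening: 0.0237
gripper_force: 30.0
```

Request:
play_rows:
  commands:
    - [[0, 0, 0, 0, 0, 0, 0.6], [0, 0, 0, 0, 0, 0, 0.6], [0, 0, 0, 0, 0, 0, 0.6], [0, 0, 0, 0, 0, 0, 0.6], [0, 0, 0, 0, 0, 0, 0.6], [0, 0, 0, 0, 0, 0, 0.6], [0, 0, 0, 0, 0, 0, 0.6], [0, 0, 0, 0, 0, 0, 0.6], [-0.5, 0, -2, 0, 0, 0, 0.6], [-1, 0, -4, 0, 0, 0, 0.6], [-3, 0, -7, 0, 0, 0, 0.6], [-6, 0, -8, 0, 0, 0, 0.6], [-9, 0, -8, 0, 0, 0, 0.6], [-12, 0, -8, 0, 0, 0, 0.6], [-12, 0, -8, 0, 0, 0, 0.6], [-12, 0, -8, 0, 0, 0, 0.6]]

```text
clock: 7.67
tool_pos: [0.5155, 0.1141, 0.3843]
orientation: [-179.9, 0.0, -59.8]
force: [-0.3, 0.3, 0.5]
opening: 0.0525
gripper_force: 0.0
```

Run:
```python
from h import *
for n in('top','scene'):
    s=snap(n);np.savez(n+'3.npz',**s)
    if n=='top': T=s
    else: S=s
a=T['frame'][145:245,260:380,::-1];b=S['frame'][170:270,250:350,::-1]
cv2.imwrite('pics/c3.png',np.hstack([cv2.resize(a,(432,360),interpolation=2),cv2.resize(b,(360,360),interpolation=2)]))
```

```text
(no output)
```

View pics/c3.png

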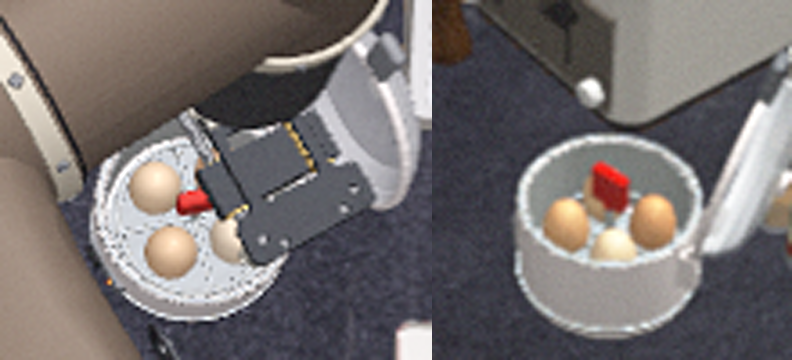

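The lid leans open on its stop. In the scene crop the red handle is fully visible, at about (296,221) full-frame. I'll measure it there and cross-check with the visible end in the top view.

Run:
```python
from h import *
S=np.load('scene3.npz');T=np.load('top3.npz')
for n,s,(x0,y0,x1,y1) in(('S',S,(285,205,312,240)),('T',T,(300,190,325,212))):
    k=8; f=cv2.resize(s['frame'][y0:y1,x0:x1],None,fx=k,fy=k,interpolation=cv2.INTER_CUBIC).astype(int)
    m=((f[...,0]-np.maximum(f[...,1],f[...,2])>75)).astype(np.uint8)
    c=max(cv2.findContours(m,0,1)[0],key=cv2.contourArea); h=cv2.approxPolyDP(cv2.convexHull(c),6,True)[:,0]
    px=(h+.5)/k-.5+[x0,y0]
    for u,v in px: print(n,np.round([u,v],1),np.round(onz(s,u,v,.145)[:2],4),np.round(onz(s,u,v,.107)[:2],4))
    cv2.imwrite('pics/r%s.png'%n,np.clip(f,0,255)[:,:,::-1].astype(np.uint8))
a=cv2.imread('pics/rS.png');b=cv2.imread('pics/rT.png');b=cv2.copyMakeBorder(b,0,a.shape[0]-b.shape[0],0,0,0);cv2.imwrite('pics/r.png',cv2.resize(np.hstack([a,b]),None,fx=1.8,fy=1.8))
```

```text
S [295.8 214.4] [0.5166 0.1241] [0.5394 0.1556]
S [299.9 216.1] [0.523  0.1112] [0.546  0.1422]
S [304.4 219.7] [0.5251 0.0908] [0.5483 0.1209]
S [303.8 225.9] [0.5081 0.0705] [0.5305 0.0997]
S [302.1 227.9] [0.4989 0.0668] [0.521  0.0958]
S [297.7 227.1] [0.4903 0.077 ] [0.512  0.1065]
S [294.6 223.1] [0.4922 0.0959] [0.5139 0.1262]
S [294.1 216.1] [0.5081 0.1213] [0.5306 0.1527]
T [317.2 198.9] [0.5178 0.1047] [0.5254 0.102 ]
T [318.1 202.4] [0.5082 0.1022] [0.5154 0.0995]
T [310.4 204.1] [0.5032 0.1229] [0.5102 0.1208]
T [308.8 202.9] [0.5062 0.1273] [0.5133 0.1254]
T [308.9 199.2] [0.5166 0.1271] [0.5241 0.1252]
T [315.1 196.8] [0.5236 0.1105] [0.5313 0.1081]
```

View pics/r.png

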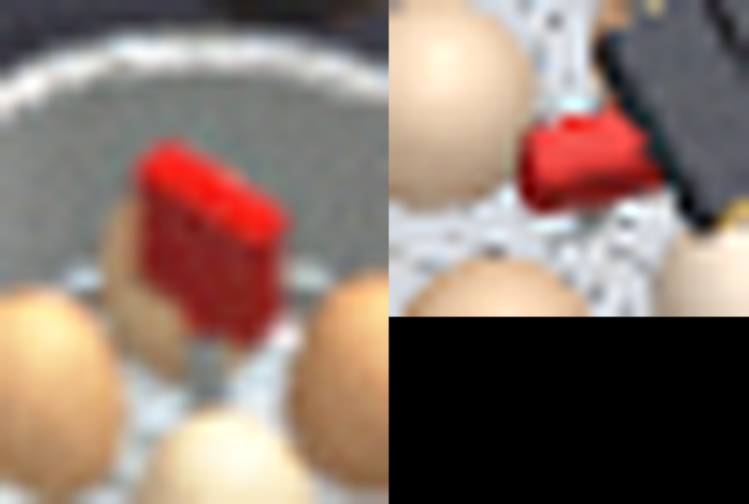

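The zoom shows the bright top face of the handle in the scene view, from mid-end (152,158) to mid-end (272,228) in zoom pixels. In the top view its centre line runs from the left end (530,158) under the gripper.

Run:
```python
from h import *
S=np.load('scene3.npz');T=np.load('top3.npz')
f=lambda x,y:(285+x/14.4-.5,205+y/14.4-.5)
g=lambda x,y:(300+(x-389)/14.4-.5,190+y/14.4-.5)
a=onz(S,*f(152,158),.145);b=onz(S,*f(272,228),.145);d=b-a
print('S',a,b,(a+b)/2,np.linalg.norm(d),np.degrees(np.arctan2(d[1],d[0])))
p=onz(T,*g(530,158),.145);q=onz(T,*g(630,135),.145);d=q-p;w=np.linalg.norm(d);print('T',p,q,np.degrees(np.arctan2(d[1],d[0])),'centre',p+d/w*.018)
print(tri(S,f(152,158),T,g(530,158)))
rows([[.514,.109,.29,-76],[.514,.109,.129,-76],[.514,.109,.2,-70]])
```

```text
S [0.51211321 0.12171455 0.145     ] [0.52086545 0.09033924 0.145     ] [0.51648933 0.10602689 0.145     ] 0.03257318169120031 -74.41339071541425
T [0.51302316 0.12612764 0.145     ] [0.51793286 0.10726215 0.145     ] -75.41252254891722 centre [0.51755661 0.10870789 0.145     ]
(array([0.51438562, 0.12568292, 0.14034777]), np.float64(0.0009838778578496847))
[0.22 0.38 9.39] [-0. -0. 16.]
[ 0.22  0.38 25.49] [-0. -0. 16.]
[ 0.22  0.38 18.39] [-0. -0. 10.]
```

Request:
play_rows:
  commands:
    - [[0.5, 0.2, 3, 0, 0, 7, 0.6], [0.5, 0.2, 6, 0, 0, 14, 0.6], [0.5, 0.2, 9, 0, 0, 15, 0.6], [0.5, 0.2, 12, 0, 0, 15, 0.6], [0.5, 0.2, 15, 0, 0, 15, 0.6], [0.5, 0.2, 17.5, 0, 0, 15, 0.6], [0.5, 0.2, 19.5, 0, 0, 15, 0.6], [0.5, 0.2, 20, 0, 0, 15, 0.6], [0.5, 0.2, 20, 0, 0, 15, 0.6], [0.5, 0.2, 20, 0, 0, 15, 0.6]]

```text
clock: 8.6
tool_pos: [0.5177, 0.1073, 0.1846]
orientation: [-180.0, -0.0, -75.0]
force: [0.5, 0.3, 1.3]
opening: 0.0527
gripper_force: 0.0
```

Run:
```python
from h import *
rows([[.517,.108,.133,-75]])
S=snap('scene');print(proj(S,[get_obs()['tool_pos'],[.517,.108,.145]]))
cv2.imwrite('pics/c4.png',cv2.resize(S['frame'][130:270,220:360,::-1],(560,560),interpolation=2))
```

```text
[-0.09  0.05  5.16] [-0. -0. -0.]
[[299.55475559 207.81372913]
 [298.95641351 217.44379637]]
```

View pics/c4.png

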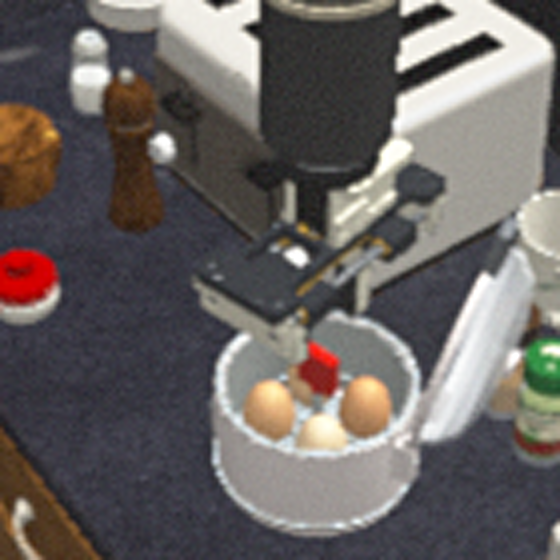

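The fingers straddle the handle (red at (320,368)) and the lid stays clear. I'll descend and close.

Request:
play_rows:
  commands:
    - [[-0.1, 0, 1.5, 0, 0, 0, 0.6], [-0.1, 0, 3, 0, 0, 0, 0.6], [-0.1, 0, 4.3, 0, 0, 0, 0.6], [-0.1, 0, 5.1, 0, 0, 0, 0.6], [-0.1, 0, 5.1, 0, 0, 0, 0.6], [-0.1, 0, 5.1, 0, 0, 0, 0.1], [-0.1, 0, 5.1, 0, 0, 0, 0.1], [-0.1, 0, 5.1, 0, 0, 0, 0], [-0.1, 0, 5.1, 0, 0, 0, 0], [-0.1, 0, 5.1, 0, 0, 0, 0], [-0.1, 0, 5.1, 0, 0, 0, 0], [-0.1, 0, 5.1, 0, 0, 0, 0], [-0.1, 0, 5.1, 0, 0, 0, 0], [-0.1, 0, 5.1, 0, 0, 0, 0], [-0.1, 0, 5.1, 0, 0, 0, 0], [-0.1, 0, 5.1, 0, 0, 0, 0], [-0.1, 0, 5.1, 0, 0, 0, 0], [-0.1, 0, 5.1, 0, 0, 0, 0]]

```text
clock: 10.15
tool_pos: [0.5168, 0.1087, 0.133]
orientation: [-180.0, 0.0, -75.0]
force: [0.2, 0.8, 2.5]
opening: 0.0129
gripper_force: 30.0
```

Request:
play_rows:
  commands:
    - [[0, 0, -0.1, 0, 0, 0, 0], [0, 0, -0.3, 0, 0, 0, 0], [0, 0, -0.6, 0, 0, 0, 0], [0, 0, -1, 0, 0, 0, 0], [0, 0, -1.5, 0, 0, 0, 0], [0, 0, -2, 0, 0, 0, 0], [0, 0, -2.5, 0, 0, 0, 0], [0, 0, -3, 0, 0, 0, 0], [0, 0, -3.5, 0, 0, 0, 0], [0, 0, -4, 0, 0, 0, 0], [0, 0, -4.5, 0, 0, 0, 0], [0, 0, -5, 0, 0, 0, 0], [0, 0, -5.5, 0, 0, 0, 0], [0, 0, -6, 0, 0, 0, 0], [0, 0, -6.4, 0, 0, 0, 0], [0, 0, -6.7, 0, 0, 0, 0], [0, 0, -6.9, 0, 0, 0, 0], [0, 0, -7, 0, 0, 0, 0], [0, 0, -7, 0, 0, 0, 0]]

```text
clock: 11.73
tool_pos: [0.5166, 0.1086, 0.203]
orientation: [-180.0, 0.0, -75.0]
force: [-0.1, -0.4, -3.9]
opening: 0.0128
gripper_force: 30.0
```

Request:
play_rows:
  commands:
    - [[0, 0, -0.1, 0, 0, 0, 0], [0, 0, -0.3, 0, 0, 0, 0], [0, 0, -0.6, 0, 0, 0, 0], [0, 0, -1, 0, 0, 0, 0], [0, 0, -1.5, 0, 0, 0, 0], [0, 0, -2, 0, 0, 0, 0], [0, 0, -2.5, 0, 0, 0, 0], [0, 0, -3, 0, 0, 0, 0], [0, 0, -3.5, 0, 0, 0, 0], [0, 0, -4, 0, 0, 0, 0], [0, 0, -4.5, 0, 0, 0, 0], [0, 0, -5, 0, 0, 0, 0], [0, 0, -5.4, 0, 0, 0, 0], [0, 0, -5.7, 0, 0, 0, 0], [0, 0, -5.9, 0, 0, 0, 0], [0, 0, -6, 0, 0, 0, 0], [0, 0, -6, 0, 0, 0, 0], [0, 0, -6, 0, 0, 0, 0]]

```text
clock: 13.23
tool_pos: [0.5165, 0.1086, 0.2627]
orientation: [180.0, -0.0, -75.0]
force: [-0.3, -0.6, -4.3]
opening: 0.013
gripper_force: 30.0
```

Run:
```python
from h import *
S=snap('scene')
cv2.imwrite('pics/c5.png',cv2.resize(S['frame'][110:270,220:380,::-1],(560,560),interpolation=2))
```

```text
(no output)
```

View pics/c5.png

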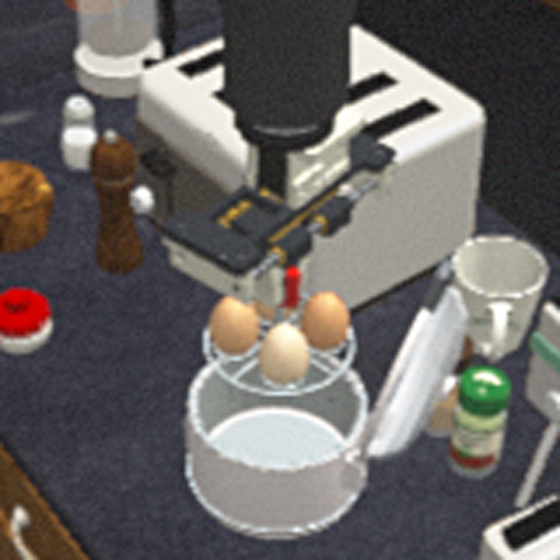

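The rack (ring centre at about (280,345) in the crop) hangs level and clear of the pot with all its eggs, and the lid is open. I'll hold for over 3 s.

Request:
play_rows:
  commands:
    - [[0, 0, 0, 0, 0, 0, 0], [0, 0, 0, 0, 0, 0, 0], [0, 0, 0, 0, 0, 0, 0], [0, 0, 0, 0, 0, 0, 0], [0, 0, 0, 0, 0, 0, 0], [0, 0, 0, 0, 0, 0, 0], [0, 0, 0, 0, 0, 0, 0], [0, 0, 0, 0, 0, 0, 0], [0, 0, 0, 0, 0, 0, 0], [0, 0, 0, 0, 0, 0, 0], [0, 0, 0, 0, 0, 0, 0], [0, 0, 0, 0, 0, 0, 0], [0, 0, 0, 0, 0, 0, 0], [0, 0, 0, 0, 0, 0, 0], [0, 0, 0, 0, 0, 0, 0], [0, 0, 0, 0, 0, 0, 0], [0, 0, 0, 0, 0, 0, 0], [0, 0, 0, 0, 0, 0, 0], [0, 0, 0, 0, 0, 0, 0], [0, 0, 0, 0, 0, 0, 0]]

```text
clock: 14.95
tool_pos: [0.5166, 0.1086, 0.2629]
orientation: [-180.0, 0.0, -75.0]
force: [-0.3, -0.5, -4.5]
opening: 0.0131
gripper_force: 30.0
```

Request:
play_rows:
  commands:
    - [[0, 0, 0, 0, 0, 0, 0], [0, 0, 0, 0, 0, 0, 0], [0, 0, 0, 0, 0, 0, 0], [0, 0, 0, 0, 0, 0, 0], [0, 0, 0, 0, 0, 0, 0], [0, 0, 0, 0, 0, 0, 0], [0, 0, 0, 0, 0, 0, 0], [0, 0, 0, 0, 0, 0, 0], [0, 0, 0, 0, 0, 0, 0], [0, 0, 0, 0, 0, 0, 0], [0, 0, 0, 0, 0, 0, 0], [0, 0, 0, 0, 0, 0, 0], [0, 0, 0, 0, 0, 0, 0], [0, 0, 0, 0, 0, 0, 0], [0, 0, 0, 0, 0, 0, 0], [0, 0, 0, 0, 0, 0, 0], [0, 0, 0, 0, 0, 0, 0], [0, 0, 0, 0, 0, 0, 0], [0, 0, 0, 0, 0, 0, 0], [0, 0, 0, 0, 0, 0, 0]]

```text
clock: 16.62
tool_pos: [0.5166, 0.1086, 0.2629]
orientation: [180.0, -0.0, -75.0]
force: [0.2, -0.8, -4.8]
opening: 0.0128
gripper_force: 30.0
```

Request:
play_rows:
  commands:
    - [[0, 0, 0, 0, 0, 0, 0], [0, 0, 0, 0, 0, 0, 0], [0, 0, 0, 0, 0, 0, 0], [0, 0, 0, 0, 0, 0, 0], [0, 0, 0, 0, 0, 0, 0], [0, 0, 0, 0, 0, 0, 0], [0, 0, 0, 0, 0, 0, 0], [0, 0, 0, 0, 0, 0, 0], [0, 0, 0, 0, 0, 0, 0], [0, 0, 0, 0, 0, 0, 0]]

```text
clock: 17.45
tool_pos: [0.5166, 0.1086, 0.2629]
orientation: [180.0, 0.0, -75.0]
force: [-0.1, -0.3, -4.6]
opening: 0.0127
gripper_force: 30.0
```

```bash
python3 -c "
from h import *
o=get_obs();print(o['clock'],o['tool_pos'],o['opening'],o['gripper_force']);print(close_job())"
```

```text
17.45 [0.51662905 0.10862352 0.26285867] 0.012703668102350447 29.97636169195175
the job is handed in; nothing more can be done
None
```

I handed the job in at 17.5 s: the lid rests open on its stop, and the gripper held the rack with its eggs still, about 158 mm up over the pot, for over four seconds; no verdict came back.

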